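Set the dose and hold the tablet chute open

ROBOT

A 7-joint arm with a two-finger parallel gripper is mounted at the origin on the work surface. World frame = base frame: x ahead of the robot, y to its left, z up, the work surface at z = 0. Lengths are in m, angles in rad, forces in N, time in s.
With the tool pointing down it reaches from about 0.425 to 1.025 m from the base axis. Payload 9.4 kg.
Tool frame: the origin (TCP) lies on the centre line of the jaws, within the pads' length; the fingertips stand 19 mm ahead of it and the grasp point (between the pads) is the TCP; z points along the fingers, y is the line along which they close (so a half turn about z gives the same grasp; the last joint's range is limited). The gripper opens to 93 mm and grips with 3 to 60 N. Pads are 15 mm wide; open, the fingers measure 128 mm over their backs; the gripper's body (75 mm by 188 mm) begins 65 mm behind the grasp point.
Start: joints at [-1.367, 0.599, -0.003, 1.599, 0.002, 0.943, -0.08], TCP at [0.201, 0.697, 0.238] pointing down, gripper open.
Joint ranges: [-2.57, 2.57], [-0.35, 1.97], [-1.29, 1.29], [0.11, 2.56], [-1.05, 4.19], [0.11, 1.86], [-2.63, 2.63]. Speed limits (rad/s): [2.22, 2.22, 3.01, 3.01, 3.14, 3.14, 3.14].

INTERFACE

Orientations are given as a rotation vector (axis times angle).
In Python, from workcell import state, grab_frame, camera_params, sign_off gives the robot as it stands.
- The arm moves only by the tool jog_arm, never from a script. Its argument "series" is a list of rows, each a list of 3 entries, a list of its own where there are three numbers: the finger opening in mm, from 0 to 93, then the shift along the tool's x, y, z in units of 25 mm (1.0 is 25 mm), then the turn, a rotation vector about the tool's x, y, z in units of 5 degrees (1.0 is 5 degrees). A call has 1 to 8 rows; each row shifts and turns the commanded pose from where the row before left it, along the tool's axes as they then stand; what a row does not reach is not made up. A row lasts 1/10 s, in which the tool goes at most 50 mm and 8.59 degrees, less where a joint would pass 70% of its speed; a pose out of reach is approached as far as the arm can. A call is refused whole if a number of a shift passes 1 or a number of a turn 1, either way. A call with a gripper value outside its range is refused whole. The fingers move at their own pace and stop on an object; "squeeze" is the grip in N (left out, the last holds). Time passes only in rows, so rows that do not move let the fingers close. It gives the time, the measured TCP pose, the force, the opening and the grip force at its end, in the units of the state.
- state(): the state, without advancing time (a new reading comes with each control period).
- grab_frame(name): name is "scene" or "top" or "wrist"; returns the picture (384x512x3 uint8, red, green, blue); there is no depth.
- camera_params(name): a dict with "mtx" (3x3 intrinsics, pixels), "rvec" (rotation vector, rad) and "tvec" (3), from world to camera coordinates, as OpenCV has them. Camera axes: x right, y down, z forward; pixel columns grow to the right and rows downward; lengths in m; the calibration is good to about 2 mm. A picture is of the moment at which its call begins: read the wrist's pose just before it. camera_params takes no time and is no camera call; for the wrist camera it gives the pose at the moment of the call.
- sign_off(): hands the job in; it is judged then, once.
The state is a dict: "clock": time; "joint_pos": joint angles; "joint_vel": joint speeds; "effort": joint torques, N m; "tcp_pos": TCP position; "tcp_rot": TCP orientation; "contact_force": force on the tool from outside, world axes, zero at the start; "wrist_torque": the same for the moment, N m; "opening": opening from 0.0 (shut) to 1.0 (fully open); "grasp_force": force on a finger pad.
Only numpy, scipy, OpenCV 4.12 (cv2) and the standard library are available. Lean on these libraries where they do the work, as an engineer would, in place of code of your own. Each camera call takes 0.05 s, during which the arm holds its last target. There are 200 camera calls.

TASK

On the laundry tablet dispenser, first slide the black dose grip along its track until its centre is level with the orange clip, and let go of it. Then pull the red spring-return handle out, not past its mark, until its centre is level with the green clip, and hold it there so that the chute over the red cup stays open: finish while still holding the handle. Leave the cup, the bottle and the jar where they stand.

Things in the scene. Friction and masses are not known exactly. Their poses are not given: they have to be found in the camera images.
- dispenser: Fixed tablet dispenser. Grey-blue deck 12 mm thick, x -125 to 125, y -150 to 150 mm; origin on the counter, z up. A blue and clear hopper with black lid (top 218 mm above the counter) stands at x -80 to 80, y 150 to 310. Two lanes run along its y axis: the red handle's at x = -55 mm, the black grip's at x = 55 mm. A steel chute juts from the hopper's -x face over the cup.
- dose_slider: Black dose grip, white line across its top; 28 mm (x) by 20 mm (y) by 40 mm high, top 66.5 mm above the counter. Origin: centre of its underside; axes as the dispenser's. Slides along y only, dispenser y -60 to 60 mm, on a 40 mm wide aluminium track whose top is at its underside; rubs with about 1.5 N and stays where left. Starts on the -y side of the orange clip.
- dose_clip: Small orange clip, 26 (x) by 16 (y) by 18 mm high with a white line, fixed on the deck beside the black grip's track at x = +100 mm of the dispenser; origin at the centre of its underside, axes parallel to the dispenser's. Its y is where the black grip's centre must come. Its place along the track differs from time to time.
- pull_handle: Red upright handle, white line across its top; 30 mm (x) by 18 mm (y), from 31 to 88 mm above the counter, on a 38 x 30 mm grey foot; a low steel bar runs from the foot along +y into the hopper. Origin: on the deck under its centre; axes as the dispenser's. Shut (start) at dispenser y = 50 mm; pulls out along -y by up to 105 mm. A spring draws it back: 4 N shut, plus 1 N per 10 mm.
- pull_clip: Small green clip, 26 (x) by 16 (y) by 18 mm high with a white line, fixed on the deck beside the red handle's lane at x = -100 mm of the dispenser; origin at the centre of its underside, axes parallel to the dispenser's. Its y, 40 to 80 mm from the shut handle towards -y, is where the red handle's centre must be held.
- cup: Bystander: loose red plastic cup, rim radius 34 mm, 55 mm high, under the chute; origin at the centre of its underside.
- detergent: Bystander: loose blue detergent bottle with an orange cap, radius 42 mm, 200 mm high, off the deck's -y end; origin at the centre of its underside.
- jar: Bystander: loose reddish jar with a black lid, radius 45 mm, 100 mm high, beyond the hopper's +y side; origin at the centre of its underside.

How it is judged:
By the outcome, as a careful person would: the job done as asked, in the order asked, and still so for the second after the job is handed in, while the arm keeps its last pose, push and grip.
It also fails if it takes over 48 s, if anything falls off the work surface, if the arm or the gripper's body presses on something with over 40 N, if the wrist force passes 120 N, or if a joint passes its speed limit or range.

## Working session

There is one attempt and no reset: what is moved stays moved. The work goes in short steps, Python scripts to look and compute and a tool call to move; the robot and the scene stay as the last step left them, time stands still between calls to the robot, and variables do not carry over. Pictures are saved under pics/ and viewed, at most 10 in all, crops included, and the job is handed in when it is done.

Besides the shell and the picture viewer there is one more tool, called after "Request:" as a command line: name --argument value ..., lists and objects as JSON in quotes. jog_arm: Moves the arm, as the interface text tells. Its arguments: {"type":"object","properties":{"series":{"type":"array"},"squeeze":{"type":"number"}},"required":["series"]}

```bash
mkdir -p pics
python3 - <<'E'
from workcell import *
import cv2
print(state())
for n in("scene","top"):
    f=grab_frame(n); cv2.imwrite(f"pics/{n}0.png",f[:,:,::-1]); print(n,camera_params(n))
E
```

```text
{'clock': 0.0, 'joint_pos': array([-1.36668838,  0.60010488, -0.00251266,  1.60013958,  0.00180157,
        0.94290071, -0.07981951]), 'joint_vel': array([ 2.83943620e-04,  2.03260303e-03, -7.32398113e-05, -5.50259752e-04,
        1.22143668e-03, -8.73438995e-04,  1.12959682e-03]), 'effort': array([-4.40039548e-05, -7.65081239e+01,  1.49746321e+00, -2.52360964e+01,
       -5.24376996e-02,  1.68662088e-02,  1.39340532e-04]), 'tcp_pos': array([0.20082573, 0.69614516, 0.23677155]), 'tcp_rot': array([-4.39613409e-01, -3.11062421e+00,  2.43426690e-03]), 'contact_force': array([-0.45866763, -0.02162896,  0.22010385]), 'wrist_torque': array([-0.05094861, -0.07711711,  0.0555084 ]), 'grasp_force': 0.0, 'opening': 0.9989540796971003}
scene {'mtx': array([[487.65627819,   0.        , 250.4447035 ],
       [  0.        , 487.65627819, 195.76619729],
       [  0.        ,   0.        ,   1.        ]]), 'rvec': array([ 2.31564877,  0.74623936, -0.28598536]), 'tvec': array([-0.4831787 , -0.20073058,  1.4121847 ])}
top {'mtx': array([[461.58462605,   0.        , 251.89480753],
       [  0.        , 461.58462605, 194.66782191],
       [  0.        ,   0.        ,   1.        ]]), 'rvec': array([ 2.11668907, -2.15258469,  0.22431082]), 'tvec': array([0.01570081, 0.5588603 , 1.37221379])}
```

View pics/top0.png

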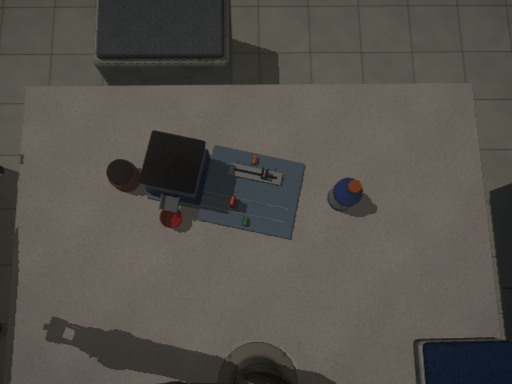

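View pics/scene0.png

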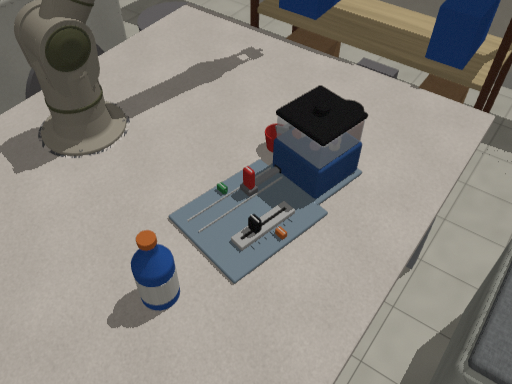

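The top view shows the deck at about (200–305, 147–238), the black grip at (265,173), the orange clip at (254,160), the red handle at (233,202) and the green clip at (246,221). In the scene view the black grip is at (255,223), the orange clip at (281,232), the red handle at (249,180) and the green clip at (222,188). Next I measure these.

```bash
cat > h.py <<'E'
import cv2, numpy as np
from workcell import *
def cam(n):
    c=camera_params(n); R=cv2.Rodrigues(c["rvec"])[0]; return c["mtx"],R,c["tvec"]
def ray(c,uv,z):
    K,R,t=c; uv=np.atleast_2d(uv).astype(float)
    d=np.c_[uv,np.ones(len(uv))]@np.linalg.inv(K).T@R; o=-R.T@t
    return o+d*((z-o[2])/d[:,2])[:,None]
def proj(c,P):
    K,R,t=c; return cv2.projectPoints(np.atleast_2d(P).astype(float),cv2.Rodrigues(R)[0],t,K,None)[0][:,0]
def blobs(img,hr,s=90,v=50,amin=6,roi=None):
    h=cv2.cvtColor(img,cv2.COLOR_RGB2HSV)
    m=cv2.inRange(h,(hr[0],s,v),(hr[1],255,255))
    if roi: k=np.zeros_like(m); k[roi[1]:roi[3],roi[0]:roi[2]]=1; m*=k
    n,l,st,ce=cv2.connectedComponentsWithStats(m)
    return [(st[i],ce[i]) for i in range(1,n) if st[i][4]>=amin],m
E
python3 - <<'E'
from h import *
c=cam("top"); s=cam("scene")
print("camtop",-c[1].T@c[2]," tcp px",proj(c,state()["tcp_pos"]),proj(c,[0,0,0]))
f=cv2.imread("pics/top0.png")[:,:,::-1].copy(); g=cv2.imread("pics/scene0.png")[:,:,::-1].copy()
for nm,hr in(("orange",(4,16)),("green",(50,85)),("red",(0,3)),("red2",(175,180))):
    print(nm,"TOP",[(b[0].tolist(),b[1].round(1)) for b in blobs(f,hr,110,50,6)[0]])
    print(nm,"SC",[(b[0].tolist(),b[1].round(1)) for b in blobs(g,hr,110,50,6)[0]])
h=cv2.cvtColor(f,cv2.COLOR_RGB2HSV); print("deck hsv",h[160,290],h[220,270],"ctr",h[220,330])
b,m=blobs(f,(95,115),50,60,200,(195,130,330,260)); m=cv2.morphologyEx(m,cv2.MORPH_CLOSE,np.ones((9,9)))
k=max(cv2.findContours(m,0,2)[0],key=cv2.contourArea)
print(cv2.minAreaRect(k), cv2.approxPolyDP(k,4,True)[:,0].tolist())
a=cv2.resize(f[125:260,130:330],None,fx=4,fy=4,interpolation=2)[:,:,::-1]; cv2.imwrite("pics/topc.png",a)
E
```

```text
camtop [0.29643423 0.04228089 1.45116543]  tcp px [[-18.46104226 325.23394092]] [[257.17623733 382.65698654]]
orange TOP [([251, 155, 6, 10, 39], array([253.7, 159.6])), ([110, 181, 12, 7, 22], array([116.2, 185.2])), ([348, 180, 13, 13, 143], array([354.1, 185.9]))]
orange SC [([288, 27, 52, 30, 685], array([315.4,  41.2])), ([503, 54, 3, 6, 6], array([504.3,  56.5])), ([420, 75, 48, 28, 684], array([444.8,  87.9])), ([275, 226, 12, 13, 90], array([280.4, 232.7])), ([136, 230, 21, 20, 330], array([146. , 239.7]))]
green TOP [([243, 217, 2, 7, 7], array([243.4, 220. ])), ([246, 218, 2, 6, 6], array([246.3, 220.5]))]
green SC [([217, 183, 10, 11, 63], array([221.7, 188.5]))]
red TOP [([228, 196, 8, 10, 41], array([231.4, 200.9])), ([160, 210, 22, 18, 241], array([171.7, 219.1]))]
red SC [([265, 124, 12, 28, 224], array([270.2, 136. ])), ([243, 166, 12, 24, 211], array([248.5, 178. ]))]
red2 TOP []
red2 SC []
deck hsv [15 17 88] [101  37  76] ctr [ 17  33 108]
((250.59817504882812, 191.78384399414062), (94.19829559326172, 74.5242919921875), 11.888660430908203) [[214, 149], [210, 157], [225, 163], [281, 171], [283, 185], [238, 178], [233, 195], [246, 204], [246, 214], [200, 209], [199, 219], [289, 236], [302, 166]]
```

View pics/topc.png

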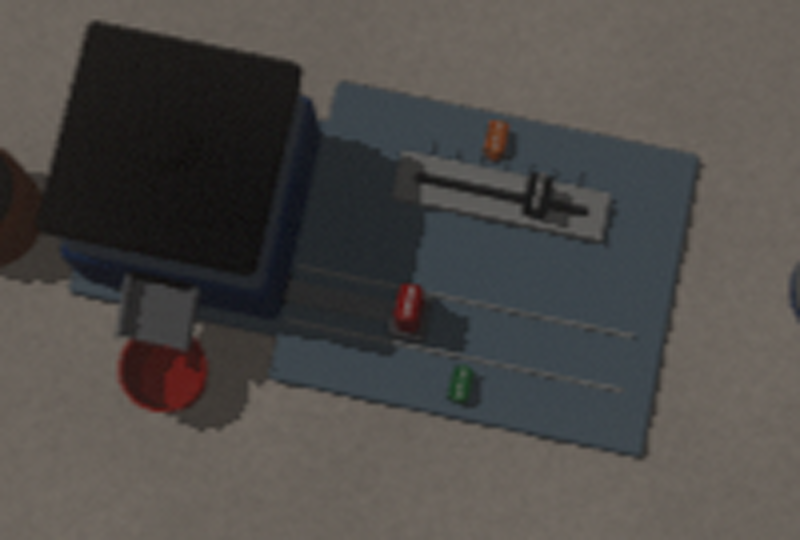

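The enlarged top view gives these positions in crop pixels: deck -y corners (698,157) and (643,456), orange clip (496,140), green clip (461,385), red handle top (410,307), black grip (540,197). The deck's +y side is under the hopper.

Run:
```python
from h import *
c=cam("top"); s=cam("scene")
cr=lambda u,v:(u/4+130-.375,v/4+125-.375)
P=lambda u,v,z:ray(c,cr(u,v),z)[0]
A=P(698,157,.012);B=P(643,456,.012);print("corners",A,B,np.linalg.norm(A-B))
o=P(496,140,.03);gr=P(461,385,.03);h=P(410,307,.088);k=P(540,197,.0665)
# rigid fit
src=np.array([[125,-150],[-125,-150]])/1e3
f0=cv2.imread("pics/top0.png")
top1,top2=P(343,83,.012),P(698,157,.012); b1,b2=P(272,380,.012),P(643,456,.012)
for p,q in((top1,top2),(b1,b2)): d=(p-q)[:2]; print("yaw of y edge",np.degrees(np.arctan2(-d[0],d[1])))
d=(A-B)[:2]; print("yaw x edge",np.degrees(np.arctan2(d[1],d[0])))
d1=(top1-top2)+(b1-b2); yaw=np.arctan2(-d1[0],d1[1])
R=np.array([[np.cos(yaw),-np.sin(yaw)],[np.sin(yaw),np.cos(yaw)]])
O=(A+B)[:2]/2+R@[0,.150]; print("O",O,"yaw",np.degrees(yaw))
S=lambda u,v,z:ray(s,(u,v),z)[0]
for n,p in(("orange",o),("green",gr),("handle",h),("grip",k),("orangeS",S(280.4,232.7,.021)),("greenS",S(221.7,188.5,.021)),("handleS",S(248.5,178,.06))):
    print(n,p.round(4),"disp mm",(R.T@(p[:2]-O)*1e3).round(1))
st=state();from scipy.spatial.transform import Rotation as Q
print(Q.from_rotvec(st["tcp_rot"]).as_matrix().round(3))
```

```text
corners [ 0.66499606 -0.1649401   0.012     ] [ 0.42509637 -0.11228849  0.012     ] 0.24560954689881923
yaw of y edge -12.91097909633904
yaw of y edge -12.555449200031676
yaw x edge -12.378638482020225
O [0.5781052  0.00769737] yaw -12.732130020006492
orange [ 0.6764 -0.0019  0.03  ] disp mm [98.  12.3]
green [0.4808 0.0291 0.03  ] disp mm [-99.6  -0.6]
handle [0.5327 0.0668 0.088 ] disp mm [-57.3  47.7]
grip [ 0.6209 -0.0338  0.0665] disp mm [ 50.9 -31. ]
orangeS [ 0.6837 -0.0042  0.021 ] disp mm [105.7  11.7]
greenS [0.4879 0.0261 0.021 ] disp mm [-92.   -1.9]
handleS [0.5431 0.0645 0.06  ] disp mm [-46.6  47.7]
[[-0.961  0.277 -0.   ]
 [ 0.277  0.961 -0.001]
 [-0.    -0.001 -1.   ]]
```

Request:
jog_arm --series '[[93,[-0.95,-1,-1],[0,0,-0.68]],[93,[-0.95,-1,-1],[0,0,0]],[93,[-0.95,-1,-1],[0,0,0]],[93,[-0.95,-1,-0.7],[0,0,0]],[93,[-0.95,-1,0],[0,0,0]],[93,[-0.95,-1,0],[0,0,0]],[93,[-0.95,-1,0],[0,0,0]],[93,[-0.95,-1,0],[0,0,0]]]'

```text
clock: 0.9
tcp_pos: [0.341, 0.4573, 0.33]
tcp_rot: [-0.347, -3.122, 0.001]
contact_force: [0.1, -0.1, 0.5]
opening: 1.001
grasp_force: 0.0
```

Request:
jog_arm --series '[[93,[-0.95,-1,0],[0,0,0]],[93,[-0.95,-1,0],[0,0,0]],[93,[-0.95,-1,0],[0,0,0]],[93,[-0.95,-1,0],[0,0,0]],[93,[-0.95,-1,0],[0,0,0]],[93,[-0.95,-1,0],[0,0,0]],[93,[-0.95,-1,0],[0,0,0]],[93,[-0.95,-1,0],[0,0,0]]]'

```text
clock: 1.7
tcp_pos: [0.4824, 0.2205, 0.33]
tcp_rot: [-0.347, -3.122, 0.0]
contact_force: [0.8, -0.6, 0.2]
opening: 1.003
grasp_force: 0.0
```

Request:
jog_arm --series '[[93,[-0.95,-1,0],[0,0,0]],[93,[-0.95,-1,0],[0,0,0]],[93,[-0.95,-1,0],[0,0,0]],[93,[-0.95,-1,0],[0,0,0]],[93,[-0.95,-1,0],[0,0,0]],[93,[-0.95,-1,0.7],[0,0,0]],[93,[-0.95,-0.8,1],[0,0,0]],[93,[0,0,1],[0,0,0]]]'

```text
clock: 2.5
tcp_pos: [0.6087, 0.015, 0.2618]
tcp_rot: [0.355, 3.119, -0.003]
contact_force: [0.1, 0.2, -0.4]
opening: 1.002
grasp_force: 0.0
```

Run:
```python
from h import *
s=state();print(s["clock"],s["tcp_pos"],s["tcp_rot"],s["joint_pos"],s["contact_force"])
c=cam("wrist");print(-c[1].T@c[2],c[1])
np.savez("w1.npz",K=c[0],R=c[1],t=c[2])
f=grab_frame("wrist");cv2.imwrite("pics/w1.png",f[:,:,::-1])
```

```text
2.5 [0.60872986 0.01501114 0.26182602] [ 3.54962588e-01  3.11943613e+00 -2.84485309e-03] [-0.24321522  0.43552638  0.17788342  1.85876261 -0.0962953   0.85401761
  1.32580688] [ 0.13590032  0.18826173 -0.40488995]
[0.54031775 0.03052851 0.40753922] [[ 0.22378937  0.97463698 -0.00103819]
 [ 0.94239132 -0.21611337  0.25533041]
 [ 0.24863009 -0.05811861 -0.9668533 ]]
```

View pics/w1.png

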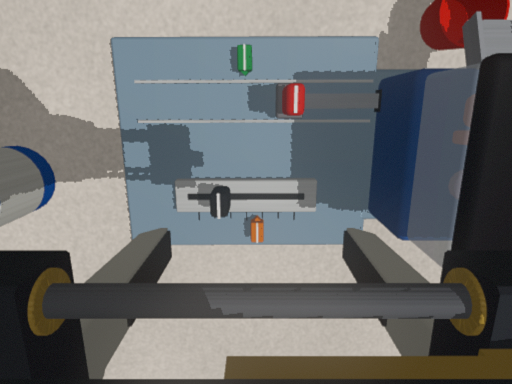

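The wrist view shows the deck: left edge from (113,38) to (131,246), green clip (244,57), red handle (294,99), black grip (220,202), orange clip (257,230).

```bash
cat > m.py <<'E'
from h import *
import sys
def wl(f,roi,lo=150):
    x0,y0,x1,y1=roi; g=f[y0:y1,x0:x1].astype(int); m=(g.min(2)>lo); 
    v,u=np.nonzero(m); return u.mean()+x0,v.mean()+y0,len(u),u.max()-u.min()+1,v.max()-v.min()+1
E
python3 - <<'E'
from m import *
d=np.load("w1.npz");c=(d["K"],d["R"],d["t"])
f=cv2.imread("pics/w1.png")[:,:,::-1].copy()
L={}
for n,roi,z in(("green",(234,44,256,74),.030),("orange",(249,216,266,244),.030),("handle",(280,80,310,118),.088),("grip",(211,184,232,218),.0665)):
    r=wl(f,roi,120);L[n]=ray(c,r[:2],z)[0];print(n,np.round(r,1),L[n].round(4))
# deck -y edge line & yaw via gradient at rows
g=cv2.cvtColor(f,cv2.COLOR_RGB2HSV).astype(int)
sat=((g[:,:,0]>90)&(g[:,:,0]<120)&(g[:,:,1]>45)).astype(np.uint8)
le=[(np.argmax(sat[v,100:200])+99.5,v) for v in list(range(45,85,4))+list(range(225,240,4))]
te=[(u,np.argmax(sat[20:80,u])+19.5) for u in list(range(125,230,8))+list(range(262,370,8))]
be=[(u,245-np.argmax(sat[205:246+10,u][::-1])+10+.5) for u in list(range(140,245,8))+list(range(272,335,8))]
for n,e in(("left",le),("top",te),("bot",be)):
    p=ray(c,e,.012)[:,:2]; l=cv2.fitLine(p.astype(np.float32),cv2.DIST_HUBER,0,.01,.001).ravel()
    print(n,np.degrees(np.arctan2(l[1],l[0])).round(2),l[2:].round(4), np.array(e)[[0,-1]].tolist())
yaw=np.radians(-12.7)
for yd in(-12.4,-12.7,-13):
    y=np.radians(yd);ey=np.array([-np.sin(y),np.cos(y)]);ex=np.array([np.cos(y),np.sin(y)])
    print(yd,{k:((p[:2]-L["handle"][:2])@ex*1e3-55,(p[:2]-L["handle"][:2])@ey*1e3+50) for k,p in L.items()})
E
```

```text
green [248.4  58.2 188.   22.   30. ] [0.4868 0.0334 0.03  ]
orange [259.4 233.1 138.   17.   28. ] [0.6835 0.0007 0.03  ]
handle [293.1  93.3 156.   18.   33. ] [0.5338 0.0663 0.088 ]
grip [222.5 200.8 157.   21.   34. ] [ 0.6247 -0.0269  0.0665]
left -12.7 [ 0.5141 -0.1289] [[111.5, 45.0], [131.5, 237.0]]
top 77.06 [0.4667 0.0563] [[125.0, 36.5], [366.0, 36.5]]
bot 75.13 [ 0.6946 -0.0384] [[140.0, 232.5], [328.0, 243.5]]
-12.4 {'green': (np.float64(-93.84119449052103), np.float64(7.733026504192637)), 'orange': (np.float64(105.33191869419679), np.float64(18.080185041622464)), 'handle': (np.float64(-55.0), np.float64(50.0)), 'grip': (np.float64(53.83805884939599), np.float64(-21.529352417922))}
-12.7 {'green': (np.float64(-93.6193537205497), np.float64(7.530234799885839)), 'orange': (np.float64(105.49685190055342), np.float64(18.920114717852996)), 'handle': (np.float64(-55.0), np.float64(50.0)), 'grip': (np.float64(54.21109202635982), np.float64(-20.95849977163998))}
-13 {'green': (np.float64(-93.39645418148767), np.float64(7.328607425645444)), 'orange': (np.float64(105.65738500464082), np.float64(19.760896464838456)), 'handle': (np.float64(-55.0), np.float64(50.0)), 'grip': (np.float64(54.581131126068186), np.float64(-20.385701762242277))}
```

White masks picked up the bright deck; I'll tighten them using low saturation and a higher threshold.

```bash
cat > m.py <<'E'
from h import *
def wl(f,roi):
    x0,y0,x1,y1=roi; g=f[y0:y1,x0:x1].astype(int); w=g.min(2)
    m=(w>185)&(g.max(2)-w<30)
    n,l,st,ce=cv2.connectedComponentsWithStats(m.astype(np.uint8))
    if n<2: return None
    i=1+np.argmax(st[1:,4]); return ce[i][0]+x0,ce[i][1]+y0,st[i][2],st[i][3],st[i][4]
def report(c,f,rois,yd=-12.7,ref=None):
    y=np.radians(yd);ey=np.array([-np.sin(y),np.cos(y)]);ex=np.array([np.cos(y),np.sin(y)])
    Z=dict(green=.030,orange=.030,handle=.088,grip=.0665);L={}
    for n,roi in rois.items():
        r=wl(f,roi)
        if r is None: print(n,"none");continue
        p=ray(c,r[:2],Z[n])[0];L[n]=p
        print(n,np.round(r,1),p.round(4),"world; along",(p[:2]@ey*1e3).round(1),"across",(p[:2]@ex*1e3).round(1))
    return L
E
python3 - <<'E'
from m import *
d=np.load("w1.npz");c=(d["K"],d["R"],d["t"])
f=cv2.imread("pics/w1.png")[:,:,::-1].copy()
report(c,f,dict(green=(234,42,256,76),orange=(247,214,268,246),handle=(280,78,310,120),grip=(209,182,234,220)))
t=state()["tcp_pos"];y=np.radians(-12.7);print("tcp along",t[:2]@[-np.sin(y),np.cos(y)],"across",t[:2]@[np.cos(y),np.sin(y)])
print(f[52:62,240:250].min(2), f[225:236,252:262].min(2))
E
```

```text
green [244.  57.   1.  25.  25.] [0.4846 0.0291 0.03  ] world; along 134.9 across 466.4
orange [257.  234.5   1.   16.   16. ] [ 0.6846 -0.0026  0.03  ] world; along 148.0 across 668.5
handle [295.3 100.1   3.   27.   62. ] [0.5402 0.0672 0.088 ] world; along 184.3 across 512.2
grip [217.9 206.1   3.   25.   52. ] [ 0.6293 -0.0332  0.0665] world; along 106.0 across 621.2
tcp along 0.14988547667232696 across 0.5871091389003744
[[ 44  41  58 144 199 138  66  47  46  48]
 [ 44  39  58 143 199 140  64  46  49  46]
 [ 48  44  59 144 198 140  65  46  47  47]
 [ 44  43  57 142 199 140  66  43  45  47]
 [ 45  37  58 143 199 141  64  43  46  46]
 [ 44  45  57 142 198 142  67  45  45  45]
 [ 44  42  57 142 199 146  69  44  47  47]
 [ 46  41  57 143 198 150  76  45  46  45]
 [ 43  41  57 142 199 161  84  45  47  47]
 [ 42  43  57 142 199 162  84  45  46  45]] [[ 49  49  46  73 160 169  98  50  47  45]
 [ 46  47  43  70 160 175 105  49  45  47]
 [ 48  47  46  71 163 195 120  55  50  50]
 [ 47  48  45  73 163 197 121  54  47  50]
 [ 49  47  45  71 162 197 119  54  46  47]
 [ 52  46  47  70 164 196 120  55  46  45]
 [ 48  48  46  72 162 197 121  54  45  49]
 [ 50  46  47  69 162 196 120  53  46  47]
 [ 47  46  47  71 163 196 120  52  47  46]
 [ 47  47  44  72 163 196 120  52  44  49]
 [ 48  47  45  69 163 196 122  52  47  49]]
```

Request:
jog_arm --series '[[93,[-0.7,-0.88,1],[0,0,0]],[93,[-0.7,-0.88,1],[0,0,0]],[93,[0,0,1],[0,0,0]],[93,[0,0,1],[0,0,0]],[93,[0,0,0],[0,0,0]],[93,[0,0,0],[0,0,0]]]'

```text
clock: 3.15
tcp_pos: [0.6313, -0.0305, 0.1631]
tcp_rot: [-0.346, -3.122, -0.0]
contact_force: [-0.1, 0.4, -0.1]
opening: 0.999
grasp_force: 0.0
```

```bash
cat > w.py <<'E'
from m import *
import sys
s=state();t=s["tcp_pos"];y=np.radians(-12.7)
print(s["clock"],t.round(4),s["tcp_rot"].round(3),"along",(t[:2]@[-np.sin(y),np.cos(y)]*1e3).round(1),"across",(t[:2]@[np.cos(y),np.sin(y)]*1e3).round(1),s["contact_force"].round(1),s["opening"],s["grasp_force"])
if len(sys.argv)>1:
    n=sys.argv[1];c=cam("wrist");f=grab_frame("wrist");cv2.imwrite(f"pics/{n}.png",f[:,:,::-1])
    ey=np.array([-np.sin(y),np.cos(y)]);ex=np.array([np.cos(y),np.sin(y)])
    rois={}
    for a in sys.argv[2:]:
        k,al,ac,z=a.split(",");p=np.r_[(float(al)*ey+float(ac)*ex)/1e3,float(z)]
        u,v=proj(c,p)[0]; w=40 if 1 else 0
        rois[k]=tuple(int(q) for q in(max(u-14,0),max(v-22,0),min(u+14,511),min(v+22,383)));print(k,"expected px",u.round(1),v.round(1))
    report(c,f,rois)
E
python3 w.py w2 grip,106,622,.0665 orange,148,668,.03 green,135,467,.03 handle,184.3,512,.088
```

```text
3.15 [ 0.6313 -0.0305  0.1631] [-0.346 -3.122 -0.   ] along 109.0 across 622.6 [-0.1  0.4 -0.1] 0.9994870454175767 0.0
grip expected px 253.1 203.7
orange expected px 299.8 241.5
green expected px 291.9 -7.2
handle expected px 379.2 42.4
grip none
orange [299.6 232.2   2.   11.   20. ] [ 0.6753 -0.001   0.03  ] world; along 147.5 across 659.0
green [291.4   4.4   2.   11.   19. ] [0.4929 0.0272 0.03  ] world; along 134.9 across 474.8
handle [379.1  40.5   7.   40.  162. ] [0.5389 0.0673 0.088 ] world; along 184.1 across 511.0
```

Request:
jog_arm --series '[[93,[0,-0.12,1],[0,0,0]],[93,[0,0,1],[0,0,0]],[93,[0,0,1],[0,0,0]],[93,[0,0,0.9],[0,0,0]],[93,[0,0,0.5],[0,0,0]],[93,[0,0,0],[0,0,0]],[93,[0,0,0],[0,0,0]]]'

```text
clock: 3.9
tcp_pos: [0.6314, -0.0339, 0.0538]
tcp_rot: [0.347, 3.121, 0.0]
contact_force: [0.6, -0.3, -0.5]
opening: 1.001
grasp_force: 0.0
```

Request:
jog_arm --series '[[30,[0,0,0],[0,0,0]],[22,[0,0,0],[0,0,0]],[15,[0,0,0],[0,0,0]],[10,[0,0,0],[0,0,0]],[10,[0,0,0],[0,0,0]],[10,[0,0,0],[0,0,0]],[10,[0,0,0],[0,0,0]],[10,[0,0,0],[0,0,0]]]' --squeeze 15

```text
clock: 4.7
tcp_pos: [0.6307, -0.034, 0.0526]
tcp_rot: [-0.347, -3.122, 0.0]
contact_force: [-0.4, -0.1, -0.1]
opening: 0.362
grasp_force: 0.0
```

```bash
python3 w.py w3 orange,148,668,.03 grip,106,622,.0665
```

```text
4.7 [ 0.6307 -0.034   0.0526] [-0.347 -3.122  0.   ] along 105.5 across 622.7 [-0.4 -0.1 -0.1] 0.36168391532119115 0.0
orange expected px 330.0 314.1
grip expected px 258.6 272.2
orange none
grip none
```

Still closing (about 34 mm); wait longer.

Request:
jog_arm --series '[[10,[0,0,0],[0,0,0]],[10,[0,0,0],[0,0,0]],[10,[0,0,0],[0,0,0]],[10,[0,0,0],[0,0,0]],[10,[0,0,0],[0,0,0]]]'

```text
clock: 5.25
tcp_pos: [0.6307, -0.034, 0.0526]
tcp_rot: [-0.347, -3.122, -0.0]
contact_force: [1.3, -0.1, -1.0]
opening: 0.218
grasp_force: 15.0
```

```bash
python3 w.py
```

```text
5.25 [ 0.6307 -0.034   0.0526] [-0.347 -3.122 -0.   ] along 105.5 across 622.7 [ 1.3 -0.1 -1. ] 0.2181647879310601 14.998778253793716
```

Request:
jog_arm --series '[[10,[0,0.3,0],[0,0,0]],[10,[0,0.5,0],[0,0,0]],[10,[0,0.5,0],[0,0,0]],[10,[0,0.3,0],[0,0,0]],[10,[0,0.09,0],[0,0,0]],[10,[0,0,0],[0,0,0]],[10,[0,0,0],[0,0,0]]]'

```text
clock: 5.95
tcp_pos: [0.6401, 0.0078, 0.0526]
tcp_rot: [0.346, 3.122, 0.001]
contact_force: [0.7, 0.3, -2.8]
opening: 0.214
grasp_force: 15.0
```

```bash
python3 w.py
```

```text
5.95 [0.6401 0.0078 0.0526] [3.460e-01 3.122e+00 1.000e-03] along 148.3 across 622.8 [ 0.7  0.3 -2.8] 0.21375441469042644 14.998815357685089
```

Request:
jog_arm --series '[[60,[0,0,0],[0,0,0]],[60,[0,0,0],[0,0,0]],[60,[0,0,0],[0,0,0]],[60,[0,0,0],[0,0,0]],[93,[0,0,-0.5],[0,0,0]],[93,[0,0,-1],[0,0,0]],[93,[0,0,-1],[0,0,0]],[93,[0,0,-1],[0,0,0]]]'

```text
clock: 6.75
tcp_pos: [0.6399, 0.0071, 0.1419]
tcp_rot: [0.347, 3.122, 0.0]
contact_force: [1.0, -0.6, 0.6]
opening: 0.85
grasp_force: 0.0
```

Request:
jog_arm --series '[[93,[0.8,0,-1],[0,0,0]],[93,[0.8,0,-1],[0,0,0]],[93,[0.4,0,-1],[0,0,0]],[93,[0,0,0],[0,0,0]],[93,[0,0,0],[0,0,0]]]'

```text
clock: 7.25
tcp_pos: [0.5915, 0.0183, 0.2163]
tcp_rot: [0.347, 3.12, 0.001]
contact_force: [0.9, 0.1, -0.1]
opening: 1.003
grasp_force: 0.0
```

```bash
python3 w.py w4 orange,148,668,.03 grip,148,622,.0665 green,135,467,.03 handle,184.3,512,.088
```

```text
7.25 [0.5915 0.0183 0.2163] [3.47e-01 3.12e+00 1.00e-03] along 147.9 across 573.0 [ 0.9  0.1 -0.1] 1.0033554823481408 0.0
orange expected px 256.7 264.2
grip expected px 256.8 237.7
green expected px 243.3 70.2
handle expected px 301.8 121.1
orange [250.1 278.4  19.    7.   38. ] [ 0.6995 -0.0135  0.03  ] world; along 140.6 across 685.3
grip [256.5 236.8   2.   27.   53. ] [0.6383 0.0075 0.0665] world; along 147.7 across 621.0
green [243.4  71.    2.   29.   45. ] [0.4859 0.0289 0.03  ] world; along 135.1 across 467.7
handle [301.9 119.8   5.   30.   94. ] [0.539  0.0675 0.088 ] world; along 184.4 across 511.0
```

View pics/w4.png

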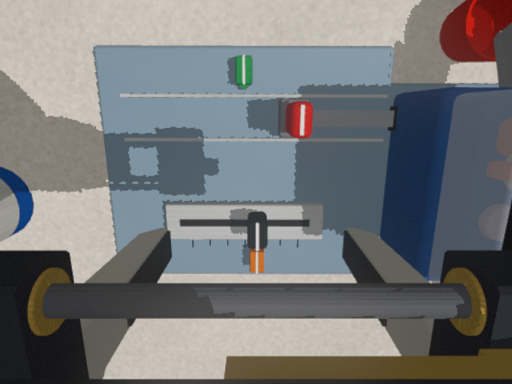

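The grip reads 147.7 mm along the track and the orange clip about 147.7 mm (pixels 256.5 and 256.7), so they're level. Now the handle at (302,120). I'll approach it off-centre to keep the gripper body clear of the hopper.

Request:
jog_arm --series '[[93,[0.9,0.36,0],[0,0,0]],[93,[0.9,0.36,0.5],[0,0,0]],[93,[0.64,0,1],[0,0,0]],[93,[0,0,1],[0,0,0]],[93,[0,0,0.8],[0,0,0]],[93,[0,0,0],[0,0,0]],[93,[0,0,0],[0,0,0]]]'

```text
clock: 8.0
tcp_pos: [0.5355, 0.0488, 0.132]
tcp_rot: [-0.348, -3.121, 0.001]
contact_force: [0.5, 0.0, 0.4]
opening: 1.0
grasp_force: 0.0
```

```bash
python3 w.py w5 green,135,467,.03 handle,184.3,512,.088
```

```text
8.0 [0.5355 0.0488 0.132 ] [-3.480e-01 -3.121e+00  1.000e-03] along 165.4 across 511.7 [0.5 0.  0.4] 1.0001625549513664 0.0
green expected px 216.6 145.0
handle expected px 288.2 228.7
green [216.4 134.1   3.   16.   34. ] [0.4774 0.0309 0.03  ] world; along 135.1 across 458.9
handle none
```

Request:
jog_arm --series '[[93,[0,0,1],[0,0,0]],[93,[0,0,1],[0,0,0]],[93,[0,0,0.4],[0,0,0]],[93,[0,0,0],[0,0,0]],[10,[0,0,0],[0,0,0]],[10,[0,0,0],[0,0,0]],[10,[0,0,0],[0,0,0]],[10,[0,0,0],[0,0,0]]]' --squeeze 35

```text
clock: 8.85
tcp_pos: [0.536, 0.0493, 0.0733]
tcp_rot: [0.347, 3.121, 0.001]
contact_force: [-0.5, -0.3, -0.0]
opening: 0.706
grasp_force: 0.0
```

Request:
jog_arm --series '[[10,[0,0,0],[0,0,0]],[10,[0,0,0],[0,0,0]],[10,[0,0,0],[0,0,0]],[10,[0,0,0],[0,0,0]],[10,[0,0,0],[0,0,0]],[10,[0,0,0],[0,0,0]],[10,[0,0,0],[0,0,0]],[10,[0,0,0],[0,0,0]]]'

```text
clock: 9.65
tcp_pos: [0.5361, 0.0507, 0.0729]
tcp_rot: [0.345, 3.122, 0.002]
contact_force: [0.3, 7.5, 4.1]
opening: 0.194
grasp_force: 35.0
```

```bash
python3 w.py
```

```text
9.65 [0.5361 0.0507 0.0729] [3.450e-01 3.122e+00 2.000e-03] along 167.3 across 511.8 [0.3 7.5 4.1] 0.1943774311620123 34.996232986450195
```

Request:
jog_arm --series '[[10,[0,-0.3,0],[0,0,0]],[10,[0,-0.4,0],[0,0,0]],[10,[0,-0.3,0],[0,0,0]],[10,[0,-0.15,0],[0,0,0]],[10,[0,-0.05,0],[0,0,0]],[10,[0,0,0],[0,0,0]],[10,[0,0,0],[0,0,0]]]'

```text
clock: 10.35
tcp_pos: [0.5296, 0.0218, 0.0729]
tcp_rot: [0.344, 3.122, 0.003]
contact_force: [0.4, 9.1, 3.8]
opening: 0.189
grasp_force: 35.0
```

```bash
python3 w.py
```

```text
10.35 [0.5296 0.0218 0.0729] [3.440e-01 3.122e+00 3.000e-03] along 137.7 across 511.8 [0.4 9.1 3.8] 0.18942802678409773 34.99796390533447
```

Request:
jog_arm --series '[[10,[0,-0.05,0],[0,0,0]],[10,[0,-0.05,0],[0,0,0]],[10,[0,0,0],[0,0,0]],[10,[0,0,0],[0,0,0]]]'

```text
clock: 10.75
tcp_pos: [0.529, 0.0195, 0.0729]
tcp_rot: [0.344, 3.122, 0.003]
contact_force: [0.3, 8.6, 4.3]
opening: 0.195
grasp_force: 35.0
```

```bash
python3 w.py w6 green,135,467,.03 handle,135,512,.088 grip,147.7,622,.0665
python3 - <<'E'
from h import *
g=grab_frame("scene")[:,:,::-1]
a=cv2.resize(g[120:260,160:340],None,fx=4,fy=4,interpolation=2)
w=cv2.imread("pics/w6.png")[0:384,100:420]
b=cv2.resize(w,(467,560)); a=a
cv2.imwrite("pics/s6.png",a)
E
```

```text
bash:   996 Segmentation fault         python3 w.py w6 green,135,467,.03 handle,135,512,.088 grip,147.7,622,.0665
```

View pics/w6.png

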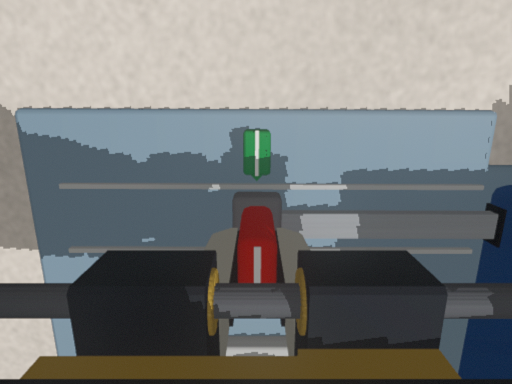

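View pics/s6.png

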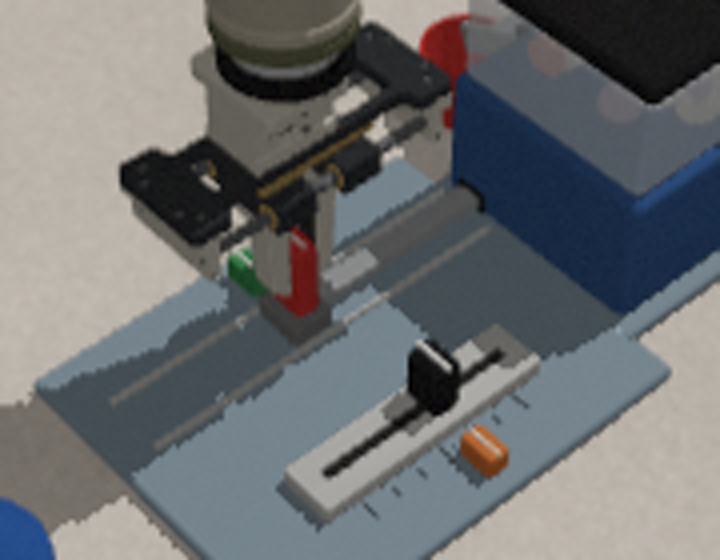

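The wrist view shows the handle line at (257,265) and the green clip's line at (257,153), in the same column, with the TCP at 135.3 mm against the clip's 135.1 mm. The scene view shows the black grip level with the orange clip and free, the handle held, and the cup in place.

```bash
python3 -c "
from workcell import *
s=state();print(s['clock'],s['tcp_pos'],s['grasp_force'])
print(sign_off())"
```

```text
10.85 [0.52900446 0.01956574 0.07293653] 34.99881327152252
the job is handed in; nothing more can be done
None
```

The job is handed in at 10.85 s: the black grip is level with the orange clip and released, and the red handle is still held level with the green clip; each was within about 0.5 mm by my measurements. The cup is still in place; I never went near the bottle and jar but didn't re-check them.

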